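Tare the prep bowl and weigh a garlic bulb

ROBOT

A 6-joint arm with a two-finger parallel gripper is mounted at the origin on the work surface. World frame = base frame: x ahead of the robot, y to its left, z up, the work surface at z = 0. Lengths are in m, angles in rad, forces in N, time in s.
With the tool pointing down it reaches from about 0.275 to 0.875 m from the base axis. Payload 12.5 kg.
Tool frame: the origin (TCP) lies on the centre line of the jaws, within the pads' length; the fingertips stand 8 mm ahead of it and the grasp point (between the pads) lies 11 mm behind it (env.tip_extent is the distance from the TCP to the fingertips, in m); z points along the fingers, y is the line along which they close (so a half turn about z gives the same grasp; the last joint's range is limited). The gripper opens to 85 mm and grips with 20 to 120 N. Pads are 22 mm wide; open, the fingers measure 114 mm over their backs; the gripper's body (76 mm by 85 mm) begins 54 mm behind the grasp point. The pads swing forward as they close: fully open they stand 13 mm farther back than shut.
Start: joints at [-1.361, 0.351, 1.652, -0, 1.139, -0.085], TCP at [0.16, -0.526, 0.239] pointing down, gripper open.
Joint ranges: [-2.75, 2.75], [-0.79, 2.1], [0.01, 2.65], [-1.57, 4.71], [0.07, 3.14], [-2.87, 2.87]. Speed limits (rad/s): [2.22, 2.22, 2.79, 3.14, 3.14, 3.14].

INTERFACE

Orientations are given as [roll, pitch, yaw] about the fixed x, y, z axes, in that order (R = Rz(yaw) Ry(pitch) Rx(roll)).
In Python, from plant import env gives the robot as it stands. The module is installed in compiled form; this text tells all that it offers.
- The arm moves only by the shell command python3 -m crank 'ROWS'. ROWS is JSON, a list of rows, each an object of numbers: "tx", "ty", "tz": the shift along the world's x, y, z in m; "spin": the turn about the world's z in degrees; "gripper": the closure, from -1 (fully open) to 1 (shut). A call has 1 to 20 rows; each row shifts and turns the commanded pose from where the row before left it; what a row does not reach is not made up. A row lasts 1/8 s, in which the tool goes at most 62.5 mm and 10.7 degrees, less where a joint would pass 70% of its speed; a pose out of reach is approached as far as the arm can. A call with a gripper value outside its range is refused whole. The fingers move at their own pace and stop on an object; the grip force is fixed at half the most. Time passes only in rows, so rows that do not move let the fingers close. It gives the time, the measured TCP pose, the force, the opening and the grip force at its end, in the units of the state.
- env.get_state(): the state, without advancing time (a new reading comes with each control period).
- env.grab_frame(name): name is "scene" or "top" or "wrist"; returns the picture (400x640x3 uint8, red, green, blue); there is no depth.
- env.calibration(name): a dict with "K" (3x3 intrinsics, pixels), "distortion" ([k1, k2, p1, p2, k3] as OpenCV has them; the pictures are not rectified), "world_to_cam" (4x4, takes a point from world to camera coordinates); the wrist camera has in their place "hand_eye" (4x4, takes a point from camera to tool coordinates, whose origin is the TCP and whose axes are the flange's). Camera axes: x right, y down, z forward; pixel columns grow to the right and rows downward; lengths in m; the calibration is good to about 2 mm. A picture is of the moment at which its call begins: read the wrist's pose just before it. calibration takes no time and is no camera call.
- env.finish_job(): hands the job in; it is judged then, once.
Trained networks look in the newest picture that a camera, given by its name, has taken for a name from the list of things; names that differ only in an ending like _2 or _b are one class to them, and where a whole thing is asked for, a point or a joint stands for the part that bears it (a point fixed in the world has none). Each returns a list of dicts, best first, with "conf" (0 to 1); they miss things now and then, are a little off and sometimes report something else, mostly with a low value. They report only what shows in the picture. A call takes as long as a camera call.
- env.recognise(camera, name): "xyz" ([x, y, z] in m, in world coordinates, good to about 4 mm: the middle of the surface that is visible of it).
- env.tip_of(camera, name): "xyz" ([x, y, z] in m, in world coordinates, good to about 4 mm: a listed point, or the origin of a listed thing).
The state is a dict: "time_s": time; "qpos": joint angles; "qd": joint speeds; "effort": joint torques, N m; "tool_pos": TCP position; "tcp_rot": TCP orientation; "wrist_force": force on the tool from outside, world axes, zero at the start; "torque": the same for the moment, N m; "width": finger opening in m; "gripper_force": force on a finger pad.
Only numpy, scipy, OpenCV 4.12 (cv2) and the standard library are available. Lean on these libraries where they do the work, as an engineer would, in place of code of your own. Each camera call takes 0.05 s, during which the arm holds its last target. There are 200 camera calls.

TASK

Weigh the garlic bulb on the kitchen scale: set the empty orange bowl down so that its foot drops fully home into the round nest of the platter and let go, then with the bowl still empty press the green tare key well down for half a second and let it come up, and then lower the garlic bulb gently into the bowl and let go. Press only lightly, as the scale is delicate (no more than about 15 N on its platter or its key); do not touch the tare key again once the garlic is in, and leave the other things alone.

Things in the scene. Friction and masses are not known exactly. Their poses are not given: they have to be found in the camera images.
- scale: White kitchen scale, 240 mm (its x) by 180 mm (its y), fixed to the worktop; origin at the centre of its underside, z up. Base 30 mm high; towards its +x end a steel platter, 140 x 160 mm, upper face 48 mm above the worktop, with a round recess in the middle (the nest). At the -x end a dark display (+y side) and the green tare key (-y side).
- seat (a point): Floor of the nest (49 mm across, 6 mm deep, bevelled edge, dark floor) if the platter stood central: 35 mm along the scale's +x, 42 mm above the worktop. But the platter has play: each time it stands somewhere up to 8 mm off along the scale's x and up to 8 mm off along its y, unmeasured, and friction (60 N) holds it there.
- platter (a joint): How far the sprung platter is pressed down, m: 0 = unloaded, 0.008 = at its lower stop. It sinks 1 mm for each 1.5 N.
- tare (a joint): Travel of the tare key, m: 0 = up, 0.008 = against its hard stop. It registers beyond 0.005. It springs back by itself; it starts to move at about 1.8 N and needs 4.5 N at 0.005 and 6 N at the stop.
- tare_top (a point): Centre of the top of the round green tare key (28 mm across), 54 mm above the worktop when up; pressed straight down.
- bowl: Small orange bowl, empty: 66 mm outside diameter with upright sides from 20 to 42 mm height, 42 mm tall, wall 4 mm, inner floor 9 mm above its underside; solid round foot 46 mm across and 8 mm high (fits the nest with 1.5 mm to spare all round). About 0.16 kg. Origin at the centre of its underside, z up.
- garlic: White garlic bulb, standing: round body 42 mm across, neck 12 mm across rising straight from 36 to 56 mm above its underside; about 55 g. Origin at the centre of its underside, z up along the neck.
- tomato: Bystander: red tomato, 66 mm wide, 50 mm tall. Leave it alone.
- onion: Bystander: brown onion, 64 mm wide, 66 mm tall. Leave it alone.
- mug: Bystander: yellow mug, 80 mm wide, 90 mm tall. Leave it alone.
- tumbler: Bystander: clear glass tumbler, 68 mm wide, 100 mm tall. Leave it alone.
- spoon: Bystander: wooden spoon lying flat, 200 mm long. Leave it alone.

How it is judged:
On the way, in this order (a step that is already met when the one before it is completed fails the run):
1. the empty bowl sits level and fully home in the nest, let go (z of bowl in the frame of scale below 0.0435 m and horizontal distance between bowl and seat below 0.015 m and angle between bowl's own z axis and vertical below 0.05 rad and contact force between bowl and scale above 0.3 N and contact force between the fingers and bowl below 0.1 N and distance between garlic and bowl above 0.08 m and linear speed of bowl below 0.02 m/s), for 0.2 s.
2. the tare key is pressed down (beyond 5 mm of its 8 mm) with the empty bowl seated (z of bowl in the frame of scale below 0.0435 m and horizontal distance between bowl and seat below 0.015 m and angle between bowl's own z axis and vertical below 0.05 rad and contact force between bowl and scale above 0.3 N and contact force between the fingers and bowl below 0.1 N and distance between garlic and bowl above 0.08 m and value of joint tare above 0.005 m), for 0.3 s.
At the end, for the whole second after the job is handed in: Bowl fully home in the nest: underside under 43.5 mm above the worktop, within 15 mm of seat, tilt under 0.05 rad. Garlic resting in it: origin within 30 mm of the bowl's axis and under 30 mm above its underside. Both at rest and let go, tare key up (z of bowl in the frame of scale below 0.0435 m and horizontal distance between bowl and seat below 0.015 m and angle between bowl's own z axis and vertical below 0.05 rad and contact force between bowl and scale above 0.3 N and contact force between the fingers and bowl below 0.1 N and z of garlic in the frame of bowl between 0 and 0.03 m and horizontal distance between garlic and bowl below 0.03 m and contact force between garlic and bowl above 0.1 N and contact force between the fingers and garlic below 0.1 N and linear speed of garlic below 0.03 m/s and linear speed of bowl below 0.02 m/s and value of joint tare below 0.001 m); the robot touches nothing.
It fails at once if the bowl is pressed or knocked on the scale with more than 25 N (contact force between bowl and scale above 25 N).
It fails at once if the robot presses the scale or its key with more than 20 N (contact force between any of the fingers, the arm and scale above 20 N).
It fails at once if the garlic is dropped or rammed into the bowl (more than 10 N) (contact force between garlic and bowl above 10 N).
It fails at once if the tare key is pressed with the garlic in the bowl (value of joint tare above 0.003 m and distance between garlic and bowl below 0.05 m).
It fails at once if a bystander is moved by more than 30 mm (distance of any of tomato, onion, mug, tumbler, spoon from where it was at the start of the episode above 0.03 m).
It also fails if it takes over 72 s, if anything falls off the work surface, if the arm or the gripper's body presses on something with over 40 N, if the wrist force passes 120 N, or if a joint passes its speed limit or range.

## Working session

There is one attempt and no reset: what is moved stays moved. The work goes in short steps, Python scripts to look and compute and a shell command to move; the robot and the scene stay as the last step left them, time stands still between calls to the robot, and variables do not carry over. Pictures are saved under pics/ and viewed, at most 13 in all, crops included, and the job is handed in when it is done.

```bash
mkdir -p pics
cat > h.py <<'E'
import numpy as np, cv2
from plant import env
from scipy.spatial.transform import Rotation as R
def save(n,f):
    im=env.grab_frame(n); cv2.imwrite('pics/'+f,im[:,:,::-1]); return im
def w2c(n):
    c=env.calibration(n)
    if n!='wrist': return c,np.array(c['world_to_cam'])
    s=env.get_state(); T=np.eye(4); T[:3,:3]=R.from_euler('xyz',s['tcp_rot']).as_matrix(); T[:3,3]=s['tool_pos']
    return c,np.linalg.inv(T@np.array(c['hand_eye']))
def px2w(n,uv,z):
    c,M=w2c(n); p=cv2.undistortPoints(np.array(uv,float).reshape(-1,1,2),np.array(c['K']),np.array(c['distortion'])).reshape(-1,2)
    I=np.linalg.inv(M); d=np.c_[p,np.ones(len(p))]@I[:3,:3].T; o=I[:3,3]
    return o+d*((z-o[2])/d[:,2])[:,None]
def w2px(n,X):
    c,M=w2c(n); r,_=cv2.Rodrigues(M[:3,:3]); return cv2.projectPoints(np.array(X,float).reshape(-1,3),r,M[:3,3],np.array(c['K']),np.array(c['distortion']))[0].reshape(-1,2)
E
python3 - <<'E'
from h import *
print(env.get_state()); print(env.tip_extent)
for n in ('top','scene'):
    save(n,n+'0.png')
    for t in ('scale','seat','tare_top','bowl','garlic','tomato','onion','mug','tumbler','spoon'):
        r=env.tip_of(n,t)[:1]; q=[(np.round(x['xyz'],3),round(x['conf'],2)) for x in r]
        print(n,t,q, w2px(n,r[0]['xyz']).round() if r else '')
E
```

```text
{'time_s': 0.0, 'qpos': array([-1.36059418e+00,  3.51268546e-01,  1.65243260e+00, -9.74069902e-06,
        1.13908960e+00, -8.46148124e-02]), 'qd': array([-0.00024165,  0.00145958,  0.00099362, -0.00029972, -0.00109809,
       -0.0010568 ]), 'effort': array([ 1.84039855e-03, -5.06102693e+01, -2.91406220e+01,  6.82676614e-05,
        4.55835223e-03,  7.05031297e-06]), 'tool_pos': array([ 0.15975732, -0.52594841,  0.23873748]), 'tcp_rot': array([-3.14039810e+00, -9.24451760e-05,  2.94820984e-01]), 'wrist_force': array([0.01198751, 0.4176314 , 0.90810589]), 'torque': array([ 0.02405554, -0.01619953, -0.00842534]), 'gripper_force': 0.0, 'width': 0.08504167761270343}
0.008
top scale [(array([ 0.537, -0.006,  0.   ]), 0.82)] [[290. 226.]]
top seat [(array([ 0.578, -0.003,  0.038]), 0.8)] [[288. 211.]]
top tare_top [(array([ 0.457, -0.031,  0.053]), 0.42)] [[297. 254.]]
top bowl [(array([ 0.515, -0.28 ,  0.001]), 0.85)] [[384. 234.]]
top garlic [(array([ 0.52 ,  0.323, -0.   ]), 0.6)] [[179. 232.]]
top tomato [(array([0.693, 0.284, 0.001]), 0.69)] [[194. 174.]]
top onion [(array([ 0.697, -0
[... 208 characters left out ...]
), 0.85)] [[476. 261.]]
scene scale [(array([ 0.541, -0.002,  0.001]), 0.87)] [[371. 212.]]
scene seat [(array([ 0.577, -0.   ,  0.04 ]), 0.62)] [[368. 212.]]
scene tare_top [(array([ 0.456, -0.03 ,  0.056]), 0.48)] [[373. 174.]]
scene bowl [(array([ 0.517, -0.278, -0.003]), 0.75)] [[283. 181.]]
scene garlic [(array([0.522, 0.326, 0.   ]), 0.53)] [[495. 243.]]
scene tomato [(array([ 0.693,  0.283, -0.   ]), 0.93)] [[465. 291.]]
scene onion [(array([ 0.696, -0.292, -0.004]), 0.73)] [[249. 223.]]
scene mug [(array([ 0.788, -0.088, -0.004]), 0.95)] [[304. 273.]]
scene tumbler [(array([0.795, 0.071, 0.003]), 0.69)] [[365. 296.]]
scene spoon [(array([ 0.437, -0.546,  0.003]), 0.69)] [[218. 141.]]
```

View pics/top0.png

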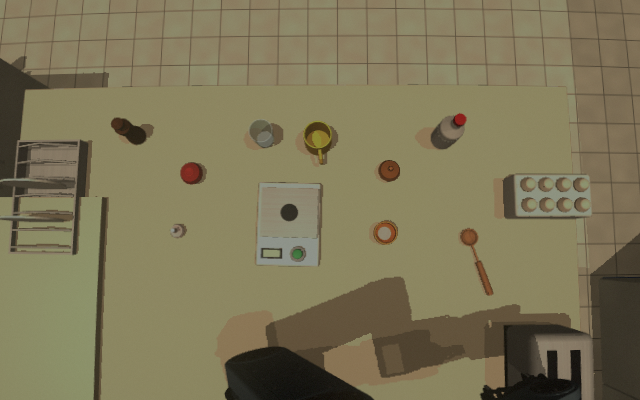

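View pics/scene0.png

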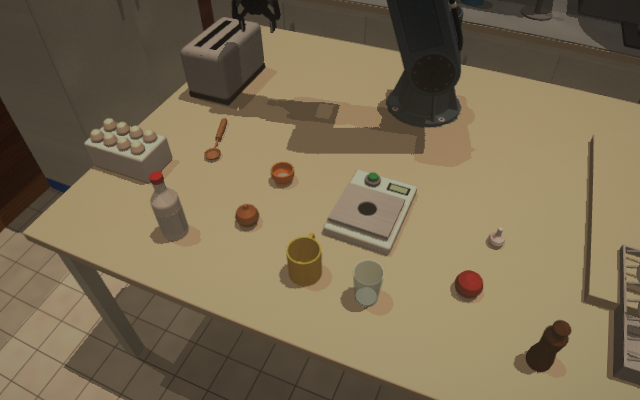

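The nest is the dark disc at about (289,212) in the top view, the bowl is at (385,232) and the garlic at (178,230). These agree with the networks. I'll move above the scale and measure the nest with the wrist camera.

```bash
python3 -m crank '[{"tx":0.03,"ty":0.037,"tz":0.007,"spin":-1.2,"gripper":-1},{"tx":0.03,"ty":0.037,"tz":0.007,"spin":-1.2},{"tx":0.03,"ty":0.037,"tz":0.007,"spin":-1.2},{"tx":0.03,"ty":0.037,"tz":0.007,"spin":-1.2},{"tx":0.03,"ty":0.037,"tz":0.007,"spin":-1.2},{"tx":0.03,"ty":0.037,"tz":0.007,"spin":-1.2},{"tx":0.03,"ty":0.037,"tz":0.007,"spin":-1.2},{"tx":0.03,"ty":0.037,"tz":0.007,"spin":-1.2},{"tx":0.03,"ty":0.037,"tz":0.007,"spin":-1.2},{"tx":0.03,"ty":0.037,"tz":0.007,"spin":-1.2},{"tx":0.03,"ty":0.037,"tz":0.007,"spin":-1.2},{"tx":0.03,"ty":0.037,"tz":0.007,"spin":-1.2},{"tx":0.03,"ty":0.037,"tz":0.007,"spin":-1.2},{"tx":0,"ty":0.037,"tz":0.007,"spin":-1.2},{},{},{}]'
cat > look.py <<'E'
import sys
from h import *
s=env.get_state(); print(s['time_s'],s['tool_pos'].round(4),s['tcp_rot'].round(4),s['wrist_force'].round(2),s['width'])
c=env.calibration('wrist'); print(np.round(c['hand_eye'],3).tolist(),np.round(c['K'],0).tolist())
save('wrist',sys.argv[1])
for t in sys.argv[2:]:
    for x in env.tip_of('wrist',t)[:1]: print(t,np.round(x['xyz'],4),round(x['conf'],2),w2px('wrist',x['xyz']).round())
E
python3 look.py w1.png seat tare_top scale bowl
```

```text
1.1 [ 0.1598 -0.5263  0.2393] [-3.1416  0.      0.2948] [-0.27  0.29  0.39] 0.08533747608798657
[[-0.001, -0.966, -0.258, 0.065], [1.0, -0.001, -0.0, -0.001], [-0.0, -0.258, 0.966, -0.135], [0.0, 0.0, 0.0, 1.0]] [[331.0, 0.0, 318.0], [0.0, 331.0, 199.0], [0.0, 0.0, 1.0]]validation failed for argument at $[1]...
```

View pics/w1.png

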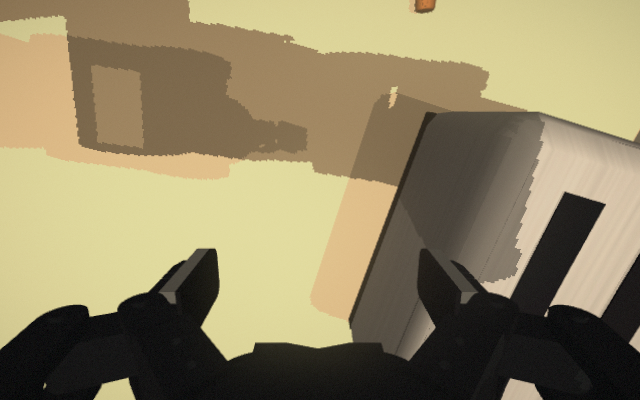

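The arm hasn't moved: the call was refused, probably because row 1 was missing fields. The picture shows only the start place, with the toaster at right and the open fingers at the bottom. I'll give every field in every row.

```bash
python3 -m crank '[{"tx":0.03,"ty":0.037,"tz":0.007,"spin":-1.2,"gripper":-1},{"tx":0.03,"ty":0.037,"tz":0.007,"spin":-1.2,"gripper":-1},{"tx":0.03,"ty":0.037,"tz":0.007,"spin":-1.2,"gripper":-1},{"tx":0.03,"ty":0.037,"tz":0.007,"spin":-1.2,"gripper":-1},{"tx":0.03,"ty":0.037,"tz":0.007,"spin":-1.2,"gripper":-1},{"tx":0.03,"ty":0.037,"tz":0.007,"spin":-1.2,"gripper":-1},{"tx":0.03,"ty":0.037,"tz":0.007,"spin":-1.2,"gripper":-1},{"tx":0.03,"ty":0.037,"tz":0.007,"spin":-1.2,"gripper":-1},{"tx":0.03,"ty":0.037,"tz":0.007,"spin":-1.2,"gripper":-1},{"tx":0.03,"ty":0.037,"tz":0.007,"spin":-1.2,"gripper":-1},{"tx":0.03,"ty":0.037,"tz":0.007,"spin":-1.2,"gripper":-1},{"tx":0.03,"ty":0.037,"tz":0.007,"spin":-1.2,"gripper":-1},{"tx":0.03,"ty":0.037,"tz":0.007,"spin":-1.2,"gripper":-1},{"tx":0,"ty":0.037,"tz":0.007,"spin":-1.2,"gripper":-1},{"tx":0,"ty":0,"tz":0,"spin":0,"gripper":-1},{"tx":0,"ty":0,"tz":0,"spin":0,"gripper":-1}]' && python3 look.py w2.png seat tare_top scale
```

```text
time_s: 3.35
tool_pos: [0.5497, -0.0087, 0.3371]
tcp_rot: [3.141, 0.0, 0.002]
wrist_force: [-0.5, -0.1, -0.9]
width: 0.0854
gripper_force: 0.0
3.35 [ 0.5497 -0.0087  0.3371] [3.1414e+00 3.0000e-04 1.9000e-03] [-0.5  -0.14 -0.87] 0.08539497019499592
[[-0.001, -0.966, -0.258, 0.065], [1.0, -0.001, -0.0, -0.001], [-0.0, -0.258, 0.966, -0.135], [0.0, 0.0, 0.0, 1.0]] [[331.0, 0.0, 318.0], [0.0, 331.0, 199.0], [0.0, 0.0, 1.0]]
seat [ 0.5787 -0.0046  0.0399] 0.79 [[315. 140.]]
tare_top [ 0.4586 -0.0296  0.0552] 0.75 [[333. 231.]]
scale [ 0.544  -0.0021  0.0013] 0.94 [[313. 162.]]
```

View pics/w2.png

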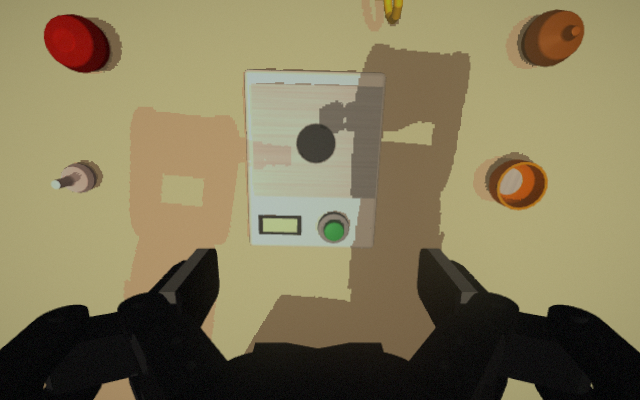

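The dark nest floor is at about (316,143), the tare key at (333,229), the bowl rim at (519,186) and the garlic at (80,178). Next I'll segment these for accurate positions.

```bash
cat > seg.py <<'E'
from h import *
def blob(n,m,near):
    m=cv2.morphologyEx(m.astype(np.uint8),cv2.MORPH_OPEN,np.ones((3,3)))
    cs,_=cv2.findContours(m,cv2.RETR_EXTERNAL,cv2.CHAIN_APPROX_NONE)
    cs=[c for c in cs if cv2.contourArea(c)>60]
    return min(cs,key=lambda c:np.hypot(*(c.reshape(-1,2).mean(0)-near)))
def circ(n,m,near,z):
    "fit circle in plane z to contour -> xy, radius, spread"
    P=px2w(n,cv2.convexHull(blob(n,m,near)).reshape(-1,2),z)[:,:2]
    # minimal bias: algebraic LS
    A=np.c_[2*P,np.ones(len(P))]; s=np.linalg.lstsq(A,(P**2).sum(1),rcond=None)[0]
    r=np.sqrt(s[2]+s[0]**2+s[1]**2); e=np.hypot(*(P-s[:2]).T)-r
    return s[:2].round(4),round(r,4),round(e.std(),4)
def masks(im):
    h,s,v=cv2.split(cv2.cvtColor(im,cv2.COLOR_RGB2HSV))
    return dict(dark=v<75, green=(h>45)&(h<85)&(s>120)&(v>50), orange=(h>=4)&(h<16)&(s>150)&(v>70))
E
python3 - <<'E'
from seg import *
im=cv2.imread('pics/w2.png')[:,:,::-1]; im=np.ascontiguousarray(im); m=masks(im)
print(im[143,316],im[229,333],im[170,519],im[120,365],im[120,300])
print('nest',circ('wrist',m['dark'],(316,143),.042))
print('key',circ('wrist',m['green'],(333,229),.054))
print('bowl',circ('wrist',m['orange'],(519,186),.042))
E
```

```text
[65 63 55] [ 69 143  72] [178  94  25] [113 104  89] [178 183 158]
nest (array([ 0.5745, -0.0059]), np.float64(0.0239), np.float64(0.0003))
key (array([ 0.4587, -0.0297]), np.float64(0.0123), np.float64(0.0002))
bowl (array([ 0.518 , -0.2776]), np.float64(0.0289), np.float64(0.0003))
```

```bash
python3 -m crank '[{"tx":-0.005,"ty":0.003,"tz":-0.04,"spin":-0.1,"gripper":-1},{"tx":0,"ty":0,"tz":-0.04,"spin":0,"gripper":-1},{"tx":0,"ty":0,"tz":-0.037,"spin":0,"gripper":-1},{"tx":0,"ty":0,"tz":0,"spin":0,"gripper":-1},{"tx":0,"ty":0,"tz":0,"spin":0,"gripper":-1}]' | head -3
python3 - <<'E'
from seg import *
im=save('wrist','w3.png'); m=masks(im); p=w2px('wrist',[.5745,-.0059,.042])[0]; print(p)
print('nest',circ('wrist',m['dark'],p,.042))
print('key',circ('wrist',m['green'],w2px('wrist',[.4587,-.0297,.054])[0],.054))
E
python3 -m crank '[{"tx":0,"ty":-0.02,"tz":0.04,"spin":0,"gripper":-1},{"tx":-0.01,"ty":-0.05,"tz":0,"spin":0,"gripper":-1},{"tx":-0.01,"ty":-0.05,"tz":0,"spin":0,"gripper":-1},{"tx":-0.01,"ty":-0.05,"tz":0,"spin":0,"gripper":-1},{"tx":-0.01,"ty":-0.05,"tz":0,"spin":0,"gripper":-1},{"tx":-0.017,"ty":-0.052,"tz":-0.04,"spin":0,"gripper":-1},{"tx":0,"ty":0,"tz":0,"spin":0,"gripper":-1},{"tx":0,"ty":0,"tz":0,"spin":0,"gripper":-1}]' | head -3
python3 - <<'E'
from seg import *
im=save('wrist','w4.png'); m=masks(im); p=w2px('wrist',[.518,-.2776,.042])[0]; print(p)
print('bowl',circ('wrist',m['orange'],p,.042))
E
```

```text
time_s: 4.18
tool_pos: [0.5455, -0.0056, 0.2218]
tcp_rot: [3.141, -0.002, -0.001]
[318.70000059 150.85276693]
nest (array([ 0.5748, -0.0055]), np.float64(0.0244), np.float64(0.0001))
key (array([ 0.4588, -0.0294]), np.float64(0.0126), np.float64(0.0002))
time_s: 5.22
tool_pos: [0.4897, -0.2732, 0.2249]
tcp_rot: [3.141, -0.002, -0.001]
[323.19049813 151.29222668]
bowl (array([ 0.5186, -0.278 ]), np.float64(0.032), np.float64(0.0008))
```

View pics/w4.png

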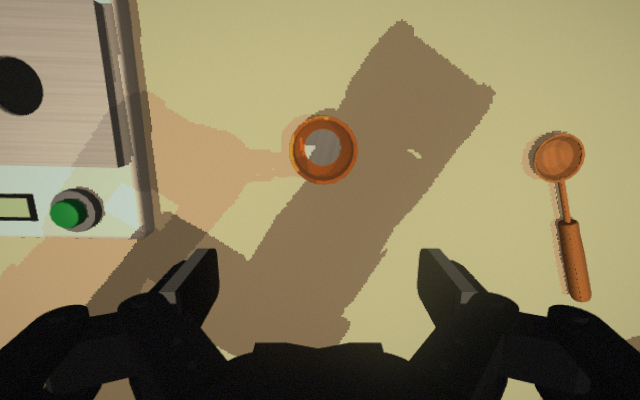

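The bowl is centred at about (323,150), rim hull radius 32 mm against 33 mm real. It sits clear between the finger lanes, so I'll grasp it.

```bash
python3 -m crank '[{"tx":0.015,"ty":-0.005,"tz":-0.02,"spin":0,"gripper":-1},{"tx":0.014,"ty":0,"tz":-0.04,"spin":0,"gripper":-1},{"tx":0,"ty":0,"tz":-0.04,"spin":0,"gripper":-1},{"tx":0,"ty":0,"tz":-0.04,"spin":0,"gripper":-1},{"tx":0,"ty":0,"tz":-0.035,"spin":0,"gripper":-1},{"tx":0,"ty":0,"tz":-0.02,"spin":0,"gripper":-1},{"tx":0,"ty":0,"tz":-0.011,"spin":0,"gripper":-1},{"tx":0,"ty":0,"tz":0,"spin":0,"gripper":-1},{"tx":0,"ty":0,"tz":0,"spin":0,"gripper":-1}]';  python3 -m crank '[{"tx":0,"ty":0,"tz":0,"spin":0,"gripper":1},{"tx":0,"ty":0,"tz":0,"spin":0,"gripper":1},{"tx":0,"ty":0,"tz":0,"spin":0,"gripper":1},{"tx":0,"ty":0,"tz":0,"spin":0,"gripper":1},{"tx":0,"ty":0,"tz":0,"spin":0,"gripper":1},{"tx":0,"ty":0,"tz":0,"spin":0,"gripper":1}]'
```

```text
time_s: 6.4
tool_pos: [0.5188, -0.2785, 0.0185]
tcp_rot: [3.141, -0.001, -0.0]
wrist_force: [0.2, -0.4, 0.1]
width: 0.0853
gripper_force: 0.0
time_s: 7.15
tool_pos: [0.5185, -0.2784, 0.0186]
tcp_rot: [3.141, -0.001, -0.0]
wrist_force: [-2.8, 2.4, 10.4]
width: 0.0637
gripper_force: 65.4
```

```bash
python3 -m crank '[{"tx":0,"ty":0,"tz":0.01,"spin":0,"gripper":1},{"tx":0,"ty":0,"tz":0.03,"spin":0,"gripper":1},{"tx":0,"ty":0,"tz":0.04,"spin":0,"gripper":1},{"tx":0,"ty":0,"tz":0.04,"spin":0,"gripper":1},{"tx":0,"ty":0,"tz":0.03,"spin":0,"gripper":1},{"tx":0,"ty":0,"tz":0,"spin":0,"gripper":1},{"tx":0,"ty":0,"tz":0,"spin":0,"gripper":1}]'
python3 - <<'E'
from seg import *
im=save('wrist','w5.png'); im2=save('scene','s5.png')
s=env.get_state(); print(s['tool_pos'], s['wrist_force'])
c=w2px('scene',[s['tool_pos']])[0].astype(int); print(c)
a=im2[max(0,c[1]-60):c[1]+60,c[0]-80:c[0]+80]; a=cv2.resize(a,None,fx=3,fy=3)
b=cv2.resize(im[150:400,160:480],None,fx=1.2,fy=1.2); H=max(a.shape[0],b.shape[0])
pad=lambda q:cv2.copyMakeBorder(q,0,H-q.shape[0],0,0,cv2.BORDER_CONSTANT)
o=np.hstack([pad(a),pad(b)])[:,:800]; cv2.imwrite('pics/c5.png',cv2.resize(o,(min(800,o.shape[1]),H))[:,:,::-1])
E
```

```text
time_s: 8.02
tool_pos: [0.5176, -0.2779, 0.1663]
tcp_rot: [-3.141, 0.001, -0.0]
wrist_force: [0.1, -0.1, -1.2]
width: 0.0634
gripper_force: 66.8
[ 0.51751259 -0.27783475  0.16588901] [-0.63794254  0.49635079 -2.27046634]
[278 134]
```

View pics/c5.png

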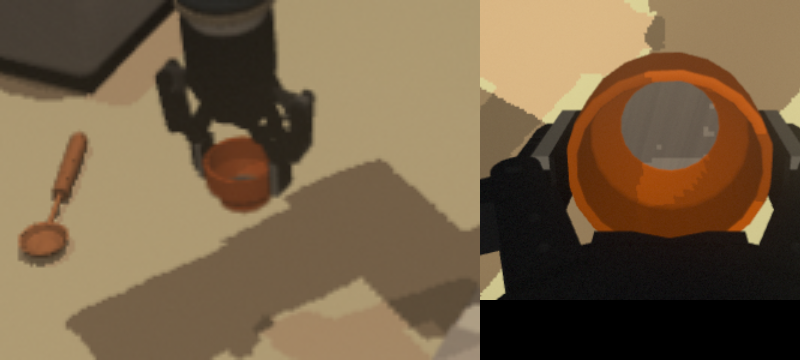

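The bowl is held about level. Its rim spans x 568–770 in the wrist crop, centred between the pads. I'll fit its pose in the hand with a silhouette model.

```bash
cat > fit.py <<'E'
from seg import *
from scipy.optimize import minimize
def fit(f,tool,rot):
    im=np.ascontiguousarray(cv2.imread(f)[:,:,::-1]); h,s,v=cv2.split(cv2.cvtColor(im,cv2.COLOR_RGB2HSV))
    obj=((h>=2)&(h<18)&(s>170)).astype(np.uint8); obj[:150]=0; obj[335:]=0; obj[:,:220]=0; obj[:,430:]=0
    cs,_=cv2.findContours(obj,cv2.RETR_EXTERNAL,cv2.CHAIN_APPROX_SIMPLE); obj=cv2.drawContours(np.zeros_like(obj),[max(cs,key=cv2.contourArea)],-1,1,-1)
    c=env.calibration('wrist'); K,D=np.array(c['K']),np.array(c['distortion']); I=np.linalg.inv(np.array(c['hand_eye'])); rv=cv2.Rodrigues(I[:3,:3])[0]
    t=np.linspace(0,2*np.pi,72)[:-1]
    ring=lambda r,z:np.c_[r*np.cos(t),r*np.sin(t),0*t+z]
    P=np.vstack([ring(.033,.042),ring(.033,.02),ring(.023,.008),ring(.023,0)])
    def sil(p):
        # bowl frame in the tool: z_bowl = -z_tool ; origin at (x,y, z ahead of TCP)
        Q=(R.from_euler('xyz',[np.pi+p[4],p[3],0]).apply(P))+p[:3]
        u=cv2.projectPoints(Q,rv,I[:3,3],K,D)[0].reshape(-1,2)
        m=np.zeros_like(obj); cv2.fillConvexPoly(m,np.round(cv2.convexHull(u.astype(np.float32))*16).astype(np.int32),1,shift=4); m[335:]=0; return m
    fixed=lambda q:[q[0]/1e3,q[1]/1e3,q[2]/1e3,q[3]/50,0]
    cost=lambda q:float(np.sum(sil(fixed(q))!=obj))
    best=min((minimize(cost,[a,0,19,b],method='Nelder-Mead',options=dict(initial_simplex=np.array([a,0,19,b])+np.vstack([np.zeros(4),4*np.eye(4)]))) for a in(-3,3) for b in(-4,0,4)),key=lambda r:r.fun)
    print('x,y,z mm',best.x[:3].round(2),'pitch rad',round(best.x[3]/50,3),'mismatch',best.fun,'of',obj.sum())
    e=cost(np.array([0,0,18.5,0])); print('nominal mismatch',e)
fit('pics/w5.png',None,None)
E
python3 fit.py
```

```text
x,y,z mm [-3.45 -0.63 21.41] pitch rad -0.061 mismatch 144.0 of 20113
nominal mismatch 879.0
```

The fit suggests about 3.5° of tilt in the grasp, though calibration bias could be part of that. I'll put the bowl back down, which levels it and gives a reference for the fit, then re-grip a little higher.

```bash
python3 -m crank '[{"tx":0,"ty":0,"tz":-0.04,"spin":0,"gripper":1},{"tx":0,"ty":0,"tz":-0.04,"spin":0,"gripper":1},{"tx":0,"ty":0,"tz":-0.03,"spin":0,"gripper":1},{"tx":0,"ty":0,"tz":-0.02,"spin":0,"gripper":1},{"tx":0,"ty":0,"tz":-0.01,"spin":0,"gripper":1},{"tx":0,"ty":0,"tz":-0.004,"spin":0,"gripper":1},{"tx":0,"ty":0,"tz":0,"spin":0,"gripper":1},{"tx":0,"ty":0,"tz":0,"spin":0,"gripper":1}]'; python3 -m crank '[{"tx":0,"ty":0,"tz":0,"spin":0,"gripper":-1},{"tx":0,"ty":0,"tz":0,"spin":0,"gripper":-1},{"tx":0,"ty":0,"tz":0,"spin":0,"gripper":-1},{"tx":0,"ty":0,"tz":0,"spin":0,"gripper":-1}]'; python3 -c "
from h import *
print(env.get_state()['tool_pos']); save('wrist','w6.png')"; sed -i '$d' fit.py; echo "import sys; fit(sys.argv[1],0,0)" >> fit.py; python3 fit.py pics/w6.png
```

```text
time_s: 9.12
tool_pos: [0.5185, -0.2784, 0.0242]
tcp_rot: [3.141, -0.001, -0.0]
wrist_force: [-0.9, -0.9, -0.4]
width: 0.0636
gripper_force: 66.8
time_s: 9.62
tool_pos: [0.5182, -0.2782, 0.0235]
tcp_rot: [3.142, -0.0, -0.0]
wrist_force: [0.2, -0.2, 0.1]
width: 0.0853
gripper_force: 0.0
[ 0.51818444 -0.27823896  0.02347597]
x,y,z mm [-3.49 -0.48 26.49] pitch rad -0.071 mismatch 125.0 of 19746
nominal mismatch 1293.0
```

On the table, known to be level, the fit gives the same pitch and x as when held. So the "tilt" is calibration bias and the held bowl was level and hadn't slipped. I'll re-grip here and carry it to the nest, with a TCP target of about (0.5745, -0.006).

```bash
python3 -m crank '[{"tx":0,"ty":0,"tz":0,"spin":0,"gripper":1},{"tx":0,"ty":0,"tz":0,"spin":0,"gripper":1},{"tx":0,"ty":0,"tz":0,"spin":0,"gripper":1},{"tx":0,"ty":0,"tz":0,"spin":0,"gripper":1},{"tx":0,"ty":0,"tz":0,"spin":0,"gripper":1},{"tx":0,"ty":0,"tz":0.02,"spin":0,"gripper":1},{"tx":0,"ty":0,"tz":0.04,"spin":0,"gripper":1},{"tx":0,"ty":0,"tz":0.04,"spin":0,"gripper":1},{"tx":0.01,"ty":0.05,"tz":0,"spin":0,"gripper":1},{"tx":0.01,"ty":0.05,"tz":0,"spin":0,"gripper":1},{"tx":0.01,"ty":0.05,"tz":0,"spin":0,"gripper":1},{"tx":0.01,"ty":0.05,"tz":0,"spin":0,"gripper":1},{"tx":0.01,"ty":0.05,"tz":0,"spin":0,"gripper":1},{"tx":0.006,"ty":0.022,"tz":0,"spin":0,"gripper":1},{"tx":0,"ty":0,"tz":0,"spin":0,"gripper":1},{"tx":0,"ty":0,"tz":0,"spin":0,"gripper":1},{"tx":0,"ty":0,"tz":0,"spin":0,"gripper":1}]'
python3 - <<'E'
from plant import env
for _ in range(3): print(env.get_state()['tool_pos'].round(4)); env.grab_frame('wrist')
E
```

```text
time_s: 11.8
tool_pos: [0.574, -0.0071, 0.1236]
tcp_rot: [3.142, -0.0, -0.001]
wrist_force: [0.6, -0.1, -1.8]
width: 0.0631
gripper_force: 66.9
[ 0.574  -0.0071  0.1236]
[ 0.574  -0.0071  0.1236]
[ 0.574  -0.007   0.1235]
```

```bash
python3 -m crank '[{"tx":0.0005,"ty":0.001,"tz":-0.015,"spin":0,"gripper":1},{"tx":0,"ty":0,"tz":-0.02,"spin":0,"gripper":1},{"tx":0,"ty":0,"tz":-0.01,"spin":0,"gripper":1},{"tx":0,"ty":0,"tz":-0.004,"spin":0,"gripper":1},{"tx":0,"ty":0,"tz":0,"spin":0,"gripper":1},{"tx":0,"ty":0,"tz":0,"spin":0,"gripper":1}]'; python3 -m crank '[{"tx":0,"ty":0,"tz":-0.001,"spin":0,"gripper":1},{"tx":0,"ty":0,"tz":-0.001,"spin":0,"gripper":1},{"tx":0,"ty":0,"tz":-0.001,"spin":0,"gripper":1},{"tx":0,"ty":0,"tz":-0.001,"spin":0,"gripper":1},{"tx":0,"ty":0,"tz":0,"spin":0,"gripper":1}]';  python3 -m crank '[{"tx":0,"ty":0,"tz":-0.001,"spin":0,"gripper":1},{"tx":0,"ty":0,"tz":-0.001,"spin":0,"gripper":1},{"tx":0,"ty":0,"tz":0,"spin":0,"gripper":1}]'
```

```text
time_s: 12.7
tool_pos: [0.575, -0.0052, 0.0749]
tcp_rot: [3.142, -0.001, -0.0]
wrist_force: [0.8, 0.5, -2.4]
width: 0.0637
gripper_force: 66.9
time_s: 13.32
tool_pos: [0.5746, -0.0052, 0.0703]
tcp_rot: [-3.142, 0.0, -0.0]
wrist_force: [-0.3, 0.1, -1.4]
width: 0.0633
gripper_force: 66.9
time_s: 13.7
tool_pos: [0.5746, -0.0052, 0.0683]
tcp_rot: [-3.142, 0.0, -0.0]
wrist_force: [-0.2, -0.4, -1.7]
width: 0.0635
gripper_force: 66.9
```

The underside is at about 45 mm, already below the platter face with no contact force, so the foot is inside the nest. I'll lower it the rest of the way.

```bash
python3 -m crank '[{"tx":0,"ty":0,"tz":-0.001,"spin":0,"gripper":1},{"tx":0,"ty":0,"tz":-0.001,"spin":0,"gripper":1},{"tx":0,"ty":0,"tz":0,"spin":0,"gripper":1}]';  python3 -m crank '[{"tx":0,"ty":0,"tz":-0.001,"spin":0,"gripper":1},{"tx":0,"ty":0,"tz":0,"spin":0,"gripper":1}]'
```

```text
time_s: 14.08
tool_pos: [0.5746, -0.0052, 0.0663]
tcp_rot: [-3.142, 0.0, -0.0]
wrist_force: [-0.7, 0.1, -2.0]
width: 0.0633
gripper_force: 66.9
time_s: 14.32
tool_pos: [0.5747, -0.0052, 0.0654]
tcp_rot: [3.142, -0.0, -0.0]
wrist_force: [-0.4, 0.2, -0.8]
width: 0.0634
gripper_force: 66.9
```

```bash
python3 -m crank '[{"tx":0,"ty":0,"tz":0,"spin":0,"gripper":-1},{"tx":0,"ty":0,"tz":0,"spin":0,"gripper":-1},{"tx":0,"ty":0,"tz":0,"spin":0,"gripper":-1},{"tx":0,"ty":0,"tz":0,"spin":0,"gripper":-1},{"tx":0,"ty":0,"tz":0,"spin":0,"gripper":-1},{"tx":0,"ty":0,"tz":0.02,"spin":0,"gripper":-1},{"tx":0,"ty":0,"tz":0.04,"spin":0,"gripper":-1},{"tx":-0.01,"ty":0,"tz":0.05,"spin":0,"gripper":-1},{"tx":-0.02,"ty":0,"tz":0.04,"spin":0,"gripper":-1},{"tx":0,"ty":0,"tz":0,"spin":0,"gripper":-1},{"tx":0,"ty":0,"tz":0,"spin":0,"gripper":-1}]'
python3 - <<'E'
from seg import *
im=save('wrist','w7.png'); m=masks(im); p=w2px('wrist',[.5747,-.0055,.084])[0]; print(p)
for z in (.083,.084,.088): print(z,circ('wrist',m['orange'],p,z))
im2=save('scene','s7.png'); c=w2px('scene',[[.5747,-.0055,.06]])[0].astype(int)
a=cv2.resize(im2[c[1]-40:c[1]+40,c[0]-60:c[0]+60],None,fx=4,fy=4); p=p.astype(int)
b=cv2.resize(im[p[1]-50:p[1]+110,p[0]-80:p[0]+80],(320,320)); cv2.imwrite('pics/c7.png',np.hstack([a,b])[:,:,::-1])
E
```

```text
time_s: 15.7
tool_pos: [0.5445, -0.0052, 0.2148]
tcp_rot: [-3.142, 0.001, -0.0]
wrist_force: [-0.5, 0.3, -0.6]
width: 0.0851
gripper_force: 0.0
[318.93279303 155.54681236]
0.083 (array([ 0.5747, -0.0054]), np.float64(0.0313), np.float64(0.0012))
0.084 (array([ 0.5749, -0.0054]), np.float64(0.0312), np.float64(0.0012))
0.088 (array([ 0.5754, -0.0053]), np.float64(0.0307), np.float64(0.0012))
```

View pics/c7.png

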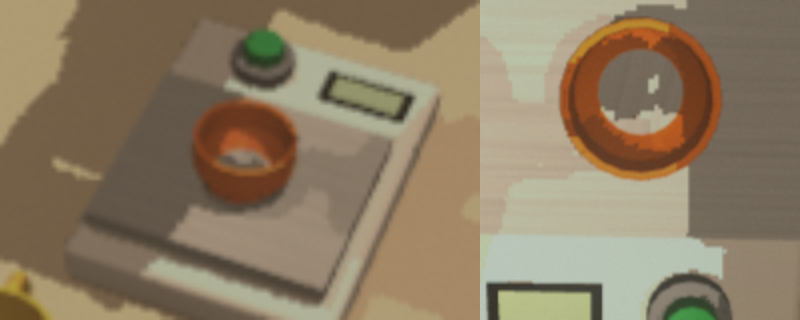

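The bowl stands level and concentric in the nest: wrist crop (640,98), centre (0.5747, -0.0054), which matches the nest. Next I'll shut the gripper and press the key at (0.4588, -0.0295).

```bash
python3 -m crank '[{"tx":-0.02,"ty":-0.006,"tz":0,"spin":0,"gripper":1},{"tx":-0.03,"ty":-0.008,"tz":0,"spin":0,"gripper":1},{"tx":-0.03,"ty":-0.008,"tz":0,"spin":0,"gripper":1},{"tx":-0.0057,"ty":-0.002,"tz":-0.03,"spin":0,"gripper":1},{"tx":0,"ty":0,"tz":-0.04,"spin":0,"gripper":1},{"tx":0,"ty":0,"tz":-0.04,"spin":0,"gripper":1},{"tx":0,"ty":0,"tz":-0.02,"spin":0,"gripper":1},{"tx":0,"ty":0,"tz":0,"spin":0,"gripper":1},{"tx":0,"ty":0,"tz":0,"spin":0,"gripper":1},{"tx":0,"ty":0,"tz":0,"spin":0,"gripper":1}]'; python3 look.py w8.png tare_top | tail -1
```

```text
time_s: 17.05
tool_pos: [0.4595, -0.0293, 0.0861]
tcp_rot: [3.141, -0.001, -0.0]
wrist_force: [-0.1, 0.0, 0.4]
width: -0.0002
gripper_force: 0.0
tare_top [ 0.4573 -0.0321  0.0558] 0.98 [[324. 241.]]
```

View pics/w8.png

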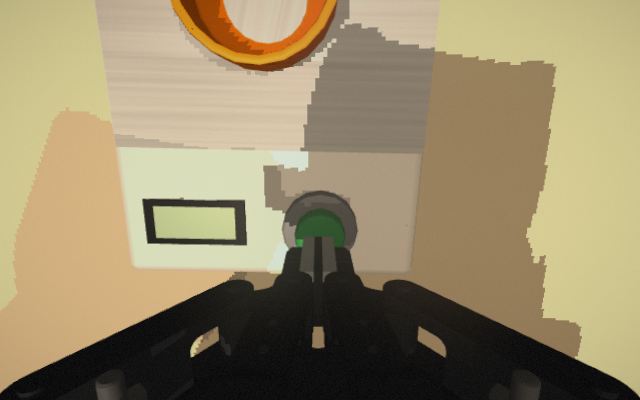

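The shut fingertips at (318,240) are centred over the green key. I'll descend to it now.

```bash
python3 -m crank '[{"tx":0,"ty":0,"tz":-0.014,"spin":0,"gripper":1},{"tx":0,"ty":0,"tz":-0.008,"spin":0,"gripper":1},{"tx":0,"ty":0,"tz":-0.002,"spin":0,"gripper":1},{"tx":0,"ty":0,"tz":-0.001,"spin":0,"gripper":1},{"tx":0,"ty":0,"tz":-0.001,"spin":0,"gripper":1},{"tx":0,"ty":0,"tz":0,"spin":0,"gripper":1}]'
```

```text
time_s: 17.9
tool_pos: [0.4588, -0.0292, 0.0595]
tcp_rot: [-3.142, 0.0, -0.0]
wrist_force: [-2.5, -0.5, 3.4]
width: 0.0003
gripper_force: 1.5
```

```bash
python3 -m crank '[{"tx":0,"ty":0,"tz":-0.002,"spin":0,"gripper":1},{"tx":0,"ty":0,"tz":-0.0015,"spin":0,"gripper":1},{"tx":0,"ty":0,"tz":-0.001,"spin":0,"gripper":1},{"tx":0,"ty":0,"tz":0,"spin":0,"gripper":1},{"tx":0,"ty":0,"tz":0,"spin":0,"gripper":1}]'
```

```text
time_s: 18.52
tool_pos: [0.459, -0.0292, 0.055]
tcp_rot: [3.142, -0.0, -0.0]
wrist_force: [-2.1, 0.4, 5.3]
width: 0.0001
gripper_force: 2.7
```

The key is about 7 mm down at 5.3 N. I'll hold it, let it come up, then go to view the garlic.

```bash
python3 -m crank '[{"tx":0,"ty":0,"tz":0,"spin":0,"gripper":1},{"tx":0,"ty":0,"tz":0,"spin":0,"gripper":1},{"tx":0,"ty":0,"tz":0,"spin":0,"gripper":1},{"tx":0,"ty":0,"tz":0,"spin":0,"gripper":1},{"tx":0,"ty":0,"tz":0.005,"spin":0,"gripper":1},{"tx":0,"ty":0,"tz":0.015,"spin":0,"gripper":1},{"tx":0,"ty":0,"tz":0.05,"spin":0,"gripper":1},{"tx":0,"ty":0,"tz":0.05,"spin":0,"gripper":1},{"tx":0,"ty":0,"tz":0.05,"spin":0,"gripper":1},{"tx":0.005,"ty":0.05,"tz":0,"spin":0,"gripper":-1},{"tx":0.005,"ty":0.05,"tz":0,"spin":0,"gripper":-1},{"tx":0.005,"ty":0.05,"tz":0,"spin":0,"gripper":-1},{"tx":0.005,"ty":0.05,"tz":0,"spin":0,"gripper":-1},{"tx":0.005,"ty":0.05,"tz":0,"spin":0,"gripper":-1},{"tx":0.005,"ty":0.05,"tz":0,"spin":0,"gripper":-1},{"tx":0.003,"ty":0.054,"tz":0,"spin":0,"gripper":-1},{"tx":0,"ty":0,"tz":0,"spin":0,"gripper":-1},{"tx":0,"ty":0,"tz":0,"spin":0,"gripper":-1}]';  python3 look.py w9.png garlic garlic| tail -2; python3 -c "
from h import *
print(env.tip_of('scene','tare_top')[:1], [ (x['xyz'].tolist() if hasattr(x['xyz'],'tolist') else x['xyz'],x['conf']) for x in env.recognise('wrist','garlic')])"
```

```text
time_s: 20.78
tool_pos: [0.4917, 0.3244, 0.2253]
tcp_rot: [3.141, -0.0, 0.0]
wrist_force: [-0.2, -0.2, -0.4]
width: 0.0853
gripper_force: 0.0
garlic [ 0.5214  0.3224 -0.0027] 0.81 [[320. 145.]]
garlic [ 0.5214  0.3224 -0.0027] 0.81 [[320. 145.]]
[{'xyz': [0.4532, -0.0289, 0.0549], 'conf': 0.51}] [([0.5266, 0.3263, 0.0224], 0.77)]
```

View pics/w9.png

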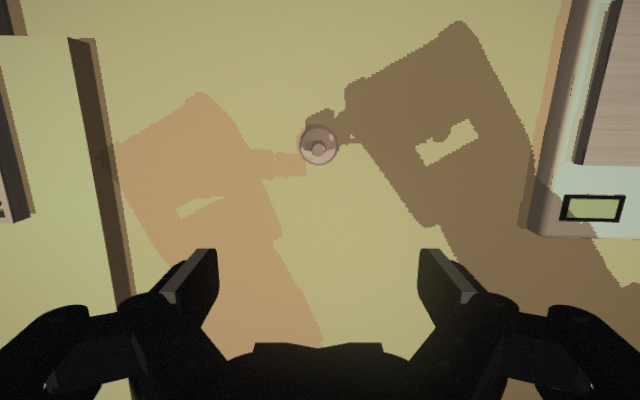

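The garlic neck top is at about (318,149) and the body at (319,145), clear of everything.

```bash
python3 -c "
from h import *
print(env.get_state()['tool_pos'],px2w('wrist',[(318,149)],.056),px2w('wrist',[(319,145.5)],.021))"
```

```text
[0.49214507 0.32396229 0.22523857] [[0.52352959 0.32430563 0.056     ]] [[0.52316064 0.32326578 0.021     ]]
```

```bash
python3 -m crank '[{"tx":0.031,"ty":0,"tz":-0.02,"spin":0,"gripper":-1},{"tx":0,"ty":0,"tz":-0.05,"spin":0,"gripper":-1},{"tx":0,"ty":0,"tz":-0.05,"spin":0,"gripper":-1},{"tx":0,"ty":0,"tz":-0.04,"spin":0,"gripper":-1},{"tx":0,"ty":0,"tz":-0.018,"spin":0,"gripper":-1},{"tx":0,"ty":0,"tz":0,"spin":0,"gripper":-1},{"tx":0,"ty":0,"tz":0,"spin":0,"gripper":1},{"tx":0,"ty":0,"tz":0,"spin":0,"gripper":1},{"tx":0,"ty":0,"tz":0,"spin":0,"gripper":1},{"tx":0,"ty":0,"tz":0,"spin":0,"gripper":1},{"tx":0,"ty":0,"tz":0,"spin":0,"gripper":1},{"tx":0,"ty":0,"tz":0,"spin":0,"gripper":1},{"tx":0,"ty":0,"tz":0,"spin":0,"gripper":1}]'
```

```text
time_s: 22.65
tool_pos: [0.5232, 0.3249, 0.0473]
tcp_rot: [-3.141, -0.001, -0.0]
wrist_force: [-0.5, -1.2, 5.9]
width: 0.0088
gripper_force: 58.6
```

```bash
python3 -m crank '[{"tx":0,"ty":0,"tz":0.02,"spin":0,"gripper":1},{"tx":0,"ty":0,"tz":0.05,"spin":0,"gripper":1},{"tx":0,"ty":0,"tz":0.05,"spin":0,"gripper":1},{"tx":0,"ty":0,"tz":0.02,"spin":0,"gripper":1},{"tx":0.007,"ty":-0.045,"tz":0,"spin":0,"gripper":1},{"tx":0.007,"ty":-0.045,"tz":0,"spin":0,"gripper":1},{"tx":0.007,"ty":-0.045,"tz":0,"spin":0,"gripper":1},{"tx":0.007,"ty":-0.045,"tz":0,"spin":0,"gripper":1},{"tx":0.007,"ty":-0.045,"tz":0,"spin":0,"gripper":1},{"tx":0.007,"ty":-0.045,"tz":0,"spin":0,"gripper":1},{"tx":0.009,"ty":-0.04,"tz":0,"spin":0,"gripper":1},{"tx":0,"ty":-0.02,"tz":0,"spin":0,"gripper":1},{"tx":0,"ty":0,"tz":0,"spin":0,"gripper":1},{"tx":0,"ty":0,"tz":0,"spin":0,"gripper":1},{"tx":0,"ty":0,"tz":0,"spin":0,"gripper":1}]'; python3 look.py w10.png garlic bowl | tail -2
```

```text
time_s: 24.52
tool_pos: [0.5738, -0.0042, 0.187]
tcp_rot: [-3.141, 0.0, 0.001]
wrist_force: [-0.5, -0.7, -1.5]
width: 0.0084
gripper_force: 58.6
garlic [ 0.5713 -0.0033  0.1383] 0.96 [[317. 230.]]
bowl [ 0.5717 -0.0027  0.0395] 0.56 [[316. 190.]]
```

View pics/w10.png

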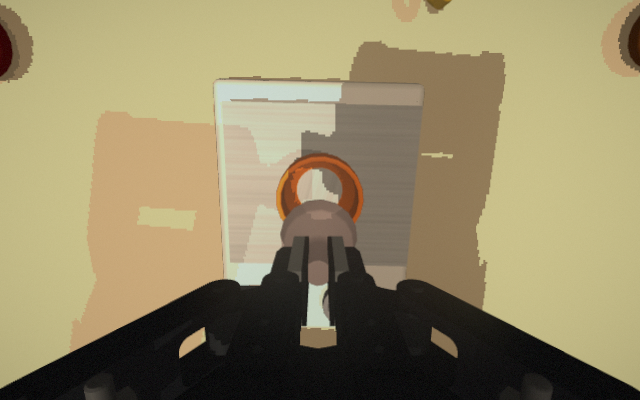

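The garlic hangs upright at (318,230), centred over the bowl at (319,192). I'll lower it gently.

```bash
python3 -m crank '[{"tx":0.0007,"ty":-0.001,"tz":-0.02,"spin":0,"gripper":1},{"tx":0,"ty":0,"tz":-0.025,"spin":0,"gripper":1},{"tx":0,"ty":0,"tz":-0.02,"spin":0,"gripper":1},{"tx":0,"ty":0,"tz":-0.012,"spin":0,"gripper":1},{"tx":0,"ty":0,"tz":-0.007,"spin":0,"gripper":1},{"tx":0,"ty":0,"tz":-0.002,"spin":0,"gripper":1},{"tx":0,"ty":0,"tz":0,"spin":0,"gripper":1},{"tx":0,"ty":0,"tz":0,"spin":0,"gripper":1}]'; python3 -m crank '[{"tx":0,"ty":0,"tz":-0.001,"spin":0,"gripper":1},{"tx":0,"ty":0,"tz":-0.001,"spin":0,"gripper":1},{"tx":0,"ty":0,"tz":0,"spin":0,"gripper":1}]'; python3 -m crank '[{"tx":0,"ty":0,"tz":-0.001,"spin":0,"gripper":1},{"tx":0,"ty":0,"tz":0,"spin":0,"gripper":1}]'
```

```text
time_s: 25.68
tool_pos: [0.5749, -0.0062, 0.1014]
tcp_rot: [3.142, -0.001, -0.0]
wrist_force: [0.1, -0.2, -0.5]
width: 0.0084
gripper_force: 58.6
time_s: 26.05
tool_pos: [0.5746, -0.0062, 0.0988]
tcp_rot: [-3.142, 0.0, -0.0]
wrist_force: [-0.7, 0.6, -0.7]
width: 0.0086
gripper_force: 58.6
time_s: 26.3
tool_pos: [0.5746, -0.0062, 0.0978]
tcp_rot: [-3.142, 0.0, -0.0]
wrist_force: [0.5, -0.4, -1.0]
width: 0.0084
gripper_force: 58.6
```

```bash
python3 -m crank '[{"tx":0,"ty":0,"tz":-0.001,"spin":0,"gripper":1},{"tx":0,"ty":0,"tz":0,"spin":0,"gripper":1},{"tx":0,"ty":0,"tz":0,"spin":0,"gripper":0.3},{"tx":0,"ty":0,"tz":0,"spin":0,"gripper":0.3},{"tx":0,"ty":0,"tz":0,"spin":0,"gripper":0.3},{"tx":0,"ty":0,"tz":0,"spin":0,"gripper":0.3}]'; python3 -m crank '[{"tx":0,"ty":0,"tz":0.01,"spin":0,"gripper":0.3},{"tx":0,"ty":0,"tz":0.03,"spin":0,"gripper":0.3},{"tx":0,"ty":0,"tz":0.05,"spin":0,"gripper":0.3},{"tx":-0.02,"ty":0,"tz":0.05,"spin":0,"gripper":0.3},{"tx":-0.03,"ty":0,"tz":0.02,"spin":0,"gripper":-1},{"tx":0,"ty":0,"tz":0,"spin":0,"gripper":-1},{"tx":0,"ty":0,"tz":0,"spin":0,"gripper":-1},{"tx":0,"ty":0,"tz":0,"spin":0,"gripper":-1},{"tx":0,"ty":0,"tz":0,"spin":0,"gripper":-1}]'; python3 look.py w11.png garlic bowl seat | tail -3
python3 - <<'E'
from h import *
a=cv2.imread('pics/w11.png')[80:330,200:460]; s=save('scene','s11.png')[:,:,::-1]
cv2.imwrite('pics/c11.png',np.hstack([cv2.resize(a,None,fx=1.5,fy=1.5),cv2.resize(s[150:275,310:440],(390,375))]))
E
```

```text
time_s: 27.05
tool_pos: [0.5747, -0.0062, 0.0969]
tcp_rot: [3.142, -0.0, -0.0]
wrist_force: [-0.9, 0.6, 0.9]
width: 0.0301
gripper_force: 0.0
time_s: 28.18
tool_pos: [0.5248, -0.0062, 0.2562]
tcp_rot: [-3.141, 0.001, -0.0]
wrist_force: [0.3, -0.3, -0.2]
width: 0.0854
gripper_force: 0.0
28.175 [ 0.5248 -0.0062  0.2562] [-3.1415e+00  1.2000e-03 -1.0000e-04] [ 0.29 -0.32 -0.18] 0.08536380711134087
[[-0.001, -0.966, -0.258, 0.065], [1.0, -0.001, -0.0, -0.001], [-0.0, -0.258, 0.966, -0.135], [0.0, 0.0, 0.0, 1.0]] [[331.0, 0.0, 318.0], [0.0, 331.0, 199.0], [0.0, 0.0, 1.0]]
garlic [ 0.5758 -0.0072  0.0475] 0.65 [[319. 125.]]
```

View pics/c11.png

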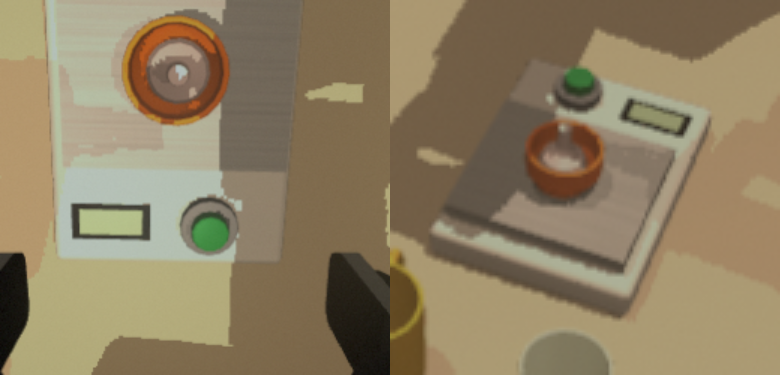

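The garlic stands upright in the middle of the bowl (crop 177,72), the bowl is level in the nest, the key is up, and the gripper is clear. I'm handing in the job.

```bash
python3 -c "
from plant import env
print(env.finish_job())"
```

```text
the job is handed in; nothing more can be done
None
```

The job is handed in at about 28 s of the 72 s allowed: the bowl is seated in the nest, the key was tared with the bowl empty, and the garlic stands upright in the bowl with the gripper clear; the hand-in returned no verdict.

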